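# Turn the spindle flat to the pointer and hold the stop collar on it

### The job

A colleague is about to tighten the stop collar's set screw on the small polishing spindle, from the side of the red pointer. Pinch the spindle shaft so that one finger lies on its copper-coloured flat and turn the shaft until the flat faces the red pointer, then let go of it, pick up the loose aluminium collar from the desk and slide it down over the shaft with its red screw on the flat, until the collar's top is flush with the end of the shaft. Finish while still holding the collar there in the fingers (do not let go), and do not shift the round box, the bean-shaped weight or the eraser.

Things in the scene. Friction and masses are not known exactly. Their poses are not given: they have to be found in the camera images.
- stand: Spindle stand, screwed down and immovable: a grey round base 104 mm across and 12 mm thick with a dark round bearing housing on it (60 mm across at its foot, 48 mm at its top, top at 45 mm). Origin: centre of its underside on the desk, on the shaft's axis; z up; its -x axis points to the red pointer.
- pointer (a point): Outer end of the red pointer bar on the stand's base, 50 mm from the shaft axis, 15 mm above the desk. A red line on the housing, up to 43 mm high, marks the same side.
- shaft (a joint): Turn of the upright shaft (rad), counterclockwise seen from above; at 0 the flat faces the red pointer. It starts between 0.7 and 2.2 and turns between -3.1 and 3.1 with light drag (about 0.04 N m), staying where it is left.
- flat: Copper-coloured flat side (face 16.5 mm wide) of the D-shaped part of the shaft, 6.5 mm from the shaft axis, 55 to 105 mm above the desk. The D is 17.5 mm thick across the flat, 22 mm across the round. Origin on the shaft axis, 55.5 mm above the desk; its -x axis points out of the flat, z up; it turns with the shaft.
- flat_mid (a point): Middle of the flat's face, 6.5 mm from the shaft axis, 80.5 mm above the desk.
- shaft_top (a point): Centre of the shaft's free end, on its axis, 105 mm above the desk. The shaft rises from the housing: a round shoulder 28 mm across from 45 to 55 mm above the desk, then the D-shaped part (radius 11 mm, one flat) up to 105 mm, its end chamfered 1.5 mm. A short black line on the end face runs from the axis to the flat.
- collar: Loose aluminium stop collar, about 120 g, flat on the desk: a ring 40 mm across, 24 mm high, bore 26 mm, with two parallel grip flats 36 mm apart, 26 mm long, on its +y and -y sides and a red-headed set screw at mid height on its -x side, whose 5 mm thick tip reaches inward to 8 mm from the axis: it passes the D-shaped part only over the flat. Origin: centre of its underside; z up.
- screw (a point): Outer face of the collar's red screw head (10 mm across): 25.5 mm from the collar's axis along its -x, 12 mm above its underside.
- round_tin: Cream round box, 71 mm across, 30 mm high, loose; leave it alone. Origin: centre of its underside.
- weight: Dark bean-shaped weight, 53 x 105 x 25 mm, loose; leave it alone. Origin: centre of its underside.
- rubber: White and black eraser, 34 x 12 x 10 mm, loose; leave it alone. Origin: centre of its underside.
Not all that is in view belongs to the job. What is shaped like the stand but blue, pink or turquoise is not meant.

How it is judged:
By the outcome, as a careful person would: the job done as asked, in the order asked, and still so for the second after the job is handed in, while the arm keeps its last pose, push and grip.
It also fails if it takes over 48 s, if anything falls off the work surface, if the arm or the gripper's body presses on something with over 40 N, if the wrist force passes 120 N, or if a joint passes its speed limit or range.

### The arm

A 6-joint arm with a two-finger parallel gripper is mounted at the origin on a cart in front of the work surface, level with it; the furniture and walls round the work are solid. World frame = base frame: x ahead of the robot, y to its left, z up, the work surface at z = 0. Lengths are in mm, angles in degrees, forces in N, time in s.
With the tool pointing down it reaches from about 350 to 850 mm from the base axis. Payload 8.1 kg.
Tool frame: the origin (TCP) lies midway between the tips of the shut fingers; the grasp point (between the pads) lies 19 mm behind it; z points along the fingers, y is the line along which they close (so a half turn about z gives the same grasp; the last joint's range is limited). The gripper opens to 85 mm and grips with 20 to 120 N. Pads are 22 mm wide; open, the fingers measure 114 mm over their backs; the gripper's body (76 mm by 85 mm) begins 54 mm behind the grasp point. The pads swing forward as they close: fully open they stand 13 mm farther back than shut.
Start: joints at [62.831, 7.471, 85.268, -0, 87.261, -4.893], TCP at [227.426, 555.232, 231.292] pointing down, gripper open.
Joint ranges: [-169.43, 169.43], [-51.17, 129.36], [1.28, 143.12], [-76.62, 256.62], [0, 156.53], [-152.29, 152.29]. Speed limits (degrees/s): [136.94, 136.94, 159.86, 180, 180, 180].

### API

Orientations are given as [roll, pitch, yaw] about the fixed x, y, z axes, in that order (R = Rz(yaw) Ry(pitch) Rx(roll)).
In Python, from bench import sense, snapshot, camera_params, hand_in, masks_of, pinpoint gives the robot as it stands.
- The arm moves only by the tool step_arm, never from a script. Its argument "targets" is a list of rows, each an object with "angular": the turn, a rotation vector about the tool's x, y, z scaled (see below), a list of three; "dp": the shift along the tool's x, y, z scaled (see below), a list of three; "fingers": the closure, from 0 (fully open) to 1 (shut). A call has exactly 8 rows; each row is the pose to reach, as a shift and turn from the pose commanded when the call began, along the tool's axes at that moment, turning the shorter way round; what a row does not reach only later rows make up. The controller multiplies each number of a shift by 0.2 m and each number of a turn by 180 degrees. A row lasts 1/8 s, in which the tool goes at most 62.5 mm and 10.7 degrees, less where a joint would pass 70% of its speed; a pose out of reach is approached as far as the arm can. A call with a number of a shift or a turn outside -1 to 1 is refused whole. A call with a gripper value outside its range is refused whole. The fingers move at their own pace and stop on an object; "newtons" is the grip in N (left out, the last holds). Time passes only in rows, so rows that repeat a pose let the fingers close, or fill a call up. It gives the time, the measured TCP pose, the force, the opening and the grip force at its end, in the units of the state.
- sense(): the state, without advancing time (a new reading comes with each control period).
- snapshot(name): name is "side" or "top" or "wrist"; returns the picture (400x640x3 uint8, blue, green, red); there is no depth.
- camera_params(name): a dict with "vfov" (degrees; the focal length in pixels is half the picture's height over the tangent of half this angle, whatever the lens; pixels are square), "cx", "cy" (the principal point, pixels), "R" (3x3) and "t" (3): a world point X has camera coordinates R X + t. Camera axes: x right, y down, z forward; pixel columns grow to the right and rows downward; lengths in mm; the calibration is good to about 2 mm. A picture is of the moment at which its call begins: read the wrist's pose just before it. camera_params takes no time and is no camera call; for the wrist camera it gives the pose at the moment of the call.
- hand_in(): hands the job in; it is judged then, once.
Trained networks look in the newest picture that a camera, given by its name, has taken for a name from the list of things; names that differ only in an ending like _2 or _b are one class to them, and where a whole thing is asked for, a point or a joint stands for the part that bears it (a point fixed in the world has none). Each returns a list of dicts, best first, with "conf" (0 to 1); they miss things now and then, are a little off and sometimes report something else, mostly with a low value. They report only what shows in the picture. A call takes as long as a camera call. They do not tell look-alikes from the thing itself.
- masks_of(camera, label): "pixels" (400x640 bool, what is visible of it) and "at" ([column, row] in pixels, amid what is visible of it).
- pinpoint(camera, label): "at" ([column, row] in pixels: a listed point, or the origin of a listed thing).
The state is a dict: "time": time; "joint_pos": joint angles; "qd": joint speeds; "joint_efforts": joint torques, N m; "tool_pos": TCP position; "tcp_rot": TCP orientation; "ft_force": force on the tool from outside, world axes, zero at the start; "wrist_torque": the same for the moment, N m; "finger_gap": finger opening in mm; "grip_force": force on a finger pad.
Only numpy, scipy, OpenCV 4.12 (cv2) and the standard library are available. Lean on these libraries where they do the work, as an engineer would, in place of code of your own. Each camera call takes 0.05 s, during which the arm holds its last target. There are 200 camera calls.

## Working session

There is one attempt and no reset: what is moved stays moved. The work goes in short steps, Python scripts to look and compute and a tool call to move; the robot and the scene stay as the last step left them, time stands still between calls to the robot, and variables do not carry over. Pictures are saved under pics/ and viewed, at most 10 in all, crops included, and the job is handed in when it is done.

Besides the shell and the picture viewer there is one more tool, called after "Request:" as name([rows], argument=value, ...), one row to a line, values as JSON. step_arm: Moves the arm, as the interface text tells. Its arguments: {"type":"object","properties":{"targets":{"type":"array","items":{"type":"object","properties":{"angular":{"type":"array","items":{"type":"number","minimum":-1,"maximum":1}},"dp":{"type":"array","items":{"type":"number","minimum":-1,"maximum":1}},"fingers":{"type":"number"}}}},"newtons":{"type":"number"}},"required":["targets"]}

```bash
mkdir -p pics; ls
cat > h.py <<'E'
import numpy as np, cv2
from bench import *
def cam(n):
    p=camera_params(n); f=200/np.tan(np.radians(p["vfov"])/2)
    return f,p["cx"],p["cy"],np.array(p["R"]),np.array(p["t"]),p
def ray(c,px):
    f,cx,cy,R,t,_=c
    d=R.T@np.array([(px[0]-cx)/f,(px[1]-cy)/f,1]); return -R.T@t,d
def atz(c,px,z):
    o,d=ray(c,px); return o+d*(z-o[2])/d[2]
def proj(c,X):
    f,cx,cy,R,t,_=c
    q=R@np.array(X,float)+t; return q[:2]/q[2]*f+[cx,cy]
E
python3 - <<'E'
from h import *
print(sense())
Z=dict(pointer=15,flat_mid=80.5,shaft_top=105,screw=12,collar=0,stand=0,round_tin=0,weight=0,rubber=0)
ims=[]
for n in("top","side"):
    c=cam(n); im=snapshot(n); ims.append(im); print(n,c[5])
    for k,z in Z.items():
        for r in pinpoint(n,k)[:3]: print(n,k,round(r["conf"],2),np.round(r["at"],1),np.round(atz(c,r["at"],z),1))
cv2.imwrite("pics/a.png",ims[0]);cv2.imwrite("pics/b.png",ims[1])
E
```

```text
pics
{'time': 0.0, 'joint_pos': array([ 6.28297881e+01,  7.51590759e+00,  8.53305548e+01, -1.54570013e-03,
        8.72608452e+01, -4.89451193e+00]), 'qd': array([ 0.03407545, -0.01744957,  0.04970909, -0.07970516, -0.05434158,
        0.13222573]), 'joint_efforts': array([ 2.65337134e-03, -5.69370353e+01, -5.00577056e+01,  3.15279613e-05,
        1.43038880e-02, -2.56207284e-05]), 'tool_pos': array([227.18571383, 554.72438952, 230.2238687 ]), 'tcp_rot': array([-1.79892952e+02, -7.61747002e-03,  1.57724368e+02]), 'ft_force': array([ 0.55101834, -0.60879282,  0.66314016]), 'wrist_torque': array([0.01142703, 0.00348114, 0.00571786]), 'grip_force': 0.0, 'finger_gap': 85.57453774987037}
top {'vfov': 48.18244078490021, 'cx': 315.41312914552384, 'cy': 196.40034404516757, 'R': array([[-0.02045837, -0.99974867, -0.00916745],
       [-0.99785182,  0.02098862, -0.06205824],
       [ 0.06223505,  0.00787815, -0.99803043]]), 't': array([ -21.05416288,  482.42735499, 1076.44603859])}
top pointer 0.85 [393.2 254.7] [ 336.8 -216.1   15. ]
top pointer 0.73 [452.  238.6] [ 372.7 -359.3   15. ]
top po
[... 1271 characters left out ...]
  80.5]
side flat_mid 0.44 [262.5 191.7] [355.5  19.4  80.5]
side flat_mid 0.35 [296.  294.1] [ 418.1 -362.5   80.5]
side shaft_top 0.97 [297.  283.7] [ 420.2 -369.   105. ]
side shaft_top 0.71 [325.2 167.5] [518.8  99.8 105. ]
side shaft_top 0.61 [273.4 233.5] [ 385.  -222.4  105. ]
side screw 0.58 [326.9 277.4] [ 480.3 -240.9   12. ]
side collar 0.96 [339.7 277. ] [ 507.2 -227.4    0. ]
side stand 0.89 [325.7 203. ] [520.1 100.3   0. ]
side stand 0.81 [277.9 281.7] [ 387.  -227.3    0. ]
side stand 0.68 [269.7 221.1] [367.5  15.9   0. ]
side round_tin 0.65 [338.8 180.2] [581.3 257.1   0. ]
side weight 0.64 [299.6 181.1] [457.3 265.7   0. ]
side rubber 0.44 [273.  243.2] [376.6 -88.5   0. ]
```

View pics/a.png

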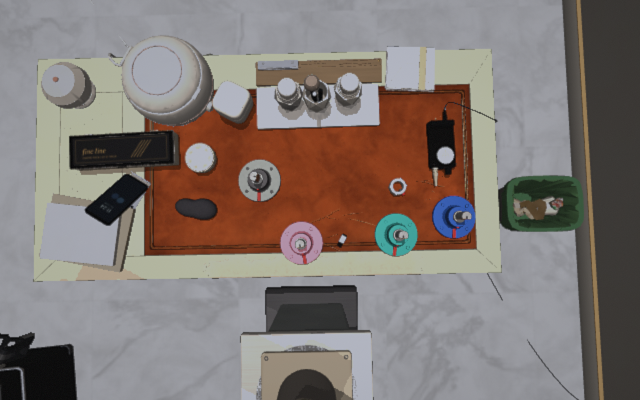

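View pics/b.png

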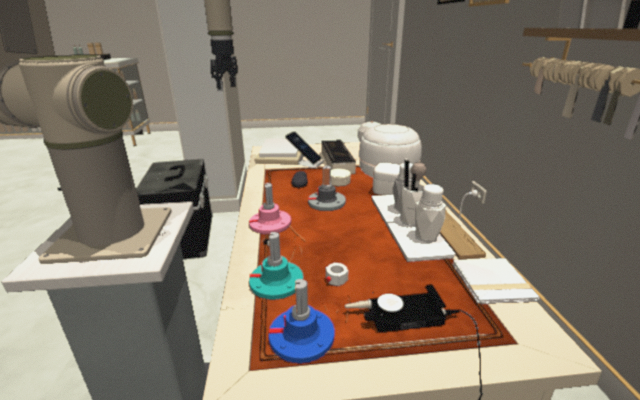

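Top: grey stand at about (259,180), pointer towards the robot, collar at (398,187) with the screw to its lower right. Side: stand at (326,200), collar at (337,273). The true stand is at about (522,102).

```bash
cat >> h.py <<'E'
import json,os
from scipy.spatial.transform import Rotation as Ro
def load():
    if os.path.exists("cmd.json"):
        p=json.load(open("cmd.json")); return np.array(p[0]),Ro.from_quat(p[1])
    return np.array([227.426,555.232,231.292]),Ro.from_euler("xyz",[180,0,157.724],degrees=True)
def plan(pos,az):   # az: azimuth of tool y, tool down
    p,R=load(); T=Ro.from_euler("xyz",[180,0,az+90],degrees=True)
    print("dp",np.round(R.inv().apply(np.array(pos)-p)/200,4),"ang",np.round((R.inv()*T).as_rotvec()/np.pi,4))
def did(dp,ang=(0,0,0)):
    p,R=load(); p=p+R.apply(np.array(dp)*200.); R=R*Ro.from_rotvec(np.array(ang)*np.pi)
    json.dump([list(p),list(R.as_quat())],open("cmd.json","w"))
    s=sense(); print("cmd",p.round(1),"meas",s["tool_pos"].round(1),s["tcp_rot"].round(2),"t",s["time"],"gap",round(s["finger_gap"],1),s["ft_force"].round(1))
E
python3 - <<'E'
from h import *
c=cam("wrist"); p,R=load()
print("cam centre in tool",R.inv().apply(-c[3].T@c[4]-p), "view dir in tool",R.inv().apply(c[3].T@[0,0,1]),c[5]["vfov"])
plan([450,102,270],67)
E
```

```text
cam centre in tool [  85.43892812    0.32443386 -142.88715529] view dir in tool [-3.28326936e-01 -2.17580028e-04  9.44564119e-01] 63.070816073799314
dp [-1.8888 -1.6752 -0.1935] ang [ 0.    -0.     0.004]
```

Request:
step_arm([
  {"dp": [-0.1,-0.07,0],"fingers": 0},
  {"dp": [-0.25,-0.17,-0.01],"fingers": 0},
  {"dp": [-0.4,-0.27,-0.02],"fingers": 0},
  {"dp": [-0.55,-0.37,-0.03],"fingers": 0},
  {"dp": [-0.7,-0.47,-0.03],"fingers": 0},
  {"dp": [-0.85,-0.57,-0.03],"fingers": 0},
  {"dp": [-1,-0.67,-0.03],"fingers": 0},
  {"dp": [-1,-0.7,-0.03],"fingers": 0},
])

```text
validation failed for argument at $.ta...
```

Request:
step_arm([
  {"dp": [-0.15,-0.1,0],"fingers": 0},
  {"dp": [-0.3,-0.2,-0.01],"fingers": 0},
  {"dp": [-0.45,-0.3,-0.02],"fingers": 0},
  {"dp": [-0.6,-0.4,-0.03],"fingers": 0},
  {"dp": [-0.75,-0.5,-0.03],"fingers": 0},
  {"dp": [-0.9,-0.6,-0.03],"fingers": 0},
  {"dp": [-1,-0.7,-0.03],"fingers": 0},
  {"dp": [-1,-0.7,-0.03],"fingers": 0},
])

```text
validation failed for argument at $.ta...
```

Request:
step_arm([
  {"dp": [-0.1,-0.07,-0.02],"fingers": 0},
  {"dp": [-0.2,-0.14,-0.04],"fingers": 0},
  {"dp": [-0.22,-0.14,-0.04],"fingers": 0},
  {"dp": [-0.22,-0.14,-0.04],"fingers": 0},
  {"dp": [-0.22,-0.14,-0.04],"fingers": 0},
  {"dp": [-0.22,-0.14,-0.04],"fingers": 0},
  {"dp": [-0.22,-0.14,-0.04],"fingers": 0},
  {"dp": [-0.22,-0.14,-0.04],"fingers": 0},
])

```text
validation failed for argument at $.ta...
```

Run:
```python
from h import *
did([-2.22,-1.54,-.1])
c=cam("wrist"); im=snapshot("wrist")
for k,z in dict(pointer=15,flat_mid=80.5,shaft_top=105,stand=0,flat=55.5).items():
    for r in pinpoint("wrist",k)[:2]: print(k,round(r["conf"],2),np.round(r["at"],1),np.round(atz(c,r["at"],z),1))
cv2.imwrite("pics/c.png",im)
```

```text
cmd [521.5 101.9 251.3] meas [227.4 555.2 231.3] [-180.     -0.    157.72] t 1.0 gap 85.6 [ 0.5 -0.3  0.4]
stand 0.98 [ 22.5 383.2] [369.9   9.9   0. ]
```

View pics/c.png

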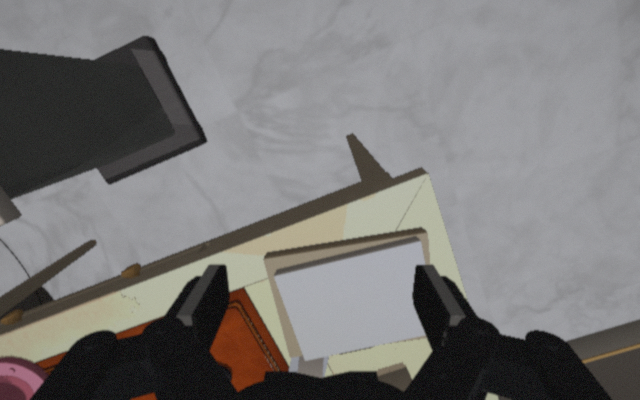

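The moves were refused, apparently because "angular" must be given; the picture shows only the start pose (books, desk edge). Repeating with full rows.

```bash
rm cmd.json
```

Request:
step_arm([
  {"dp": [-0.1,-0.07,0],"angular": [0,0,0],"fingers": 0},
  {"dp": [-0.25,-0.17,-0.01],"angular": [0,0,0],"fingers": 0},
  {"dp": [-0.4,-0.27,-0.02],"angular": [0,0,0],"fingers": 0},
  {"dp": [-0.55,-0.37,-0.03],"angular": [0,0,0],"fingers": 0},
  {"dp": [-0.7,-0.47,-0.03],"angular": [0,0,0],"fingers": 0},
  {"dp": [-0.85,-0.57,-0.03],"angular": [0,0,0],"fingers": 0},
  {"dp": [-1,-0.67,-0.03],"angular": [0,0,0],"fingers": 0},
  {"dp": [-1,-0.7,-0.03],"angular": [0,0,0],"fingers": 0},
], newtons=40)

```text
time: 2.3
tool_pos: [360.6, 348.3, 237.4]
tcp_rot: [-180.0, 0.0, 157.6]
ft_force: [0.7, 0.0, -0.6]
finger_gap: 85.3
grip_force: 0.0
```

Request:
step_arm([
  {"dp": [-0.15,-0.1,0],"angular": [0,0,0],"fingers": 0},
  {"dp": [-0.3,-0.2,-0.01],"angular": [0,0,0],"fingers": 0},
  {"dp": [-0.45,-0.3,-0.02],"angular": [0,0,0],"fingers": 0},
  {"dp": [-0.6,-0.4,-0.03],"angular": [0,0,0],"fingers": 0},
  {"dp": [-0.75,-0.5,-0.03],"angular": [0,0,0],"fingers": 0},
  {"dp": [-0.9,-0.6,-0.03],"angular": [0,0,0],"fingers": 0},
  {"dp": [-1,-0.7,-0.03],"angular": [0,0,0],"fingers": 0},
  {"dp": [-1,-0.7,-0.03],"angular": [0,0,0],"fingers": 0},
])

```text
time: 3.3
tool_pos: [491.8, 143.7, 243.2]
tcp_rot: [-180.0, -0.0, 157.6]
ft_force: [-0.3, -0.3, -0.3]
finger_gap: 85.5
grip_force: 0.0
```

Request:
step_arm([
  {"dp": [-0.1,-0.07,-0.02],"angular": [0,0,0],"fingers": 0},
  {"dp": [-0.2,-0.14,-0.04],"angular": [0,0,0],"fingers": 0},
  {"dp": [-0.22,-0.14,-0.04],"angular": [0,0,0],"fingers": 0},
  {"dp": [-0.22,-0.14,-0.04],"angular": [0,0,0],"fingers": 0},
  {"dp": [-0.22,-0.14,-0.04],"angular": [0,0,0],"fingers": 0},
  {"dp": [-0.22,-0.14,-0.04],"angular": [0,0,0],"fingers": 0},
  {"dp": [-0.22,-0.14,-0.04],"angular": [0,0,0],"fingers": 0},
  {"dp": [-0.22,-0.14,-0.04],"angular": [0,0,0],"fingers": 0},
])

```text
time: 4.3
tool_pos: [521.5, 102.0, 251.4]
tcp_rot: [180.0, 0.0, 157.7]
ft_force: [0.8, -0.2, -0.5]
finger_gap: 85.2
grip_force: 0.0
```

Run:
```python
from h import *
did([-2.22,-1.54,-.1])
c=cam("wrist"); im=snapshot("wrist")
for k,z in dict(pointer=15,flat_mid=80.5,shaft_top=105,stand=0,flat=55.5).items():
    for r in pinpoint("wrist",k)[:2]: print(k,round(r["conf"],2),np.round(r["at"],1),np.round(atz(c,r["at"],z),1))
cv2.imwrite("pics/d.png",im)
```

```text
cmd [521.5 101.9 251.3] meas [521.5 102.  251.4] [1.7999e+02 1.0000e-02 1.5773e+02] t 4.3 gap 85.2 [ 0.8 -0.2 -0.5]
pointer 0.73 [154.5  22.1] [319.5  -0.5  15. ]
pointer 0.64 [311.4 121.3] [473.8 110.8  15. ]
flat_mid 0.55 [322.8 176.8] [522.5 104.4  80.5]
shaft_top 0.62 [318.8 173.9] [512.3 104.4 105. ]
shaft_top 0.61 [142.8  60. ] [368.8   8.  105. ]
stand 0.82 [ 31.4 154.6] [ 381.6 -222.1    0. ]
stand 0.79 [190.1  64.4] [366.1   8.4   0. ]
flat 0.48 [326.6 170.3] [523.8 108.5  55.5]
```

View pics/d.png

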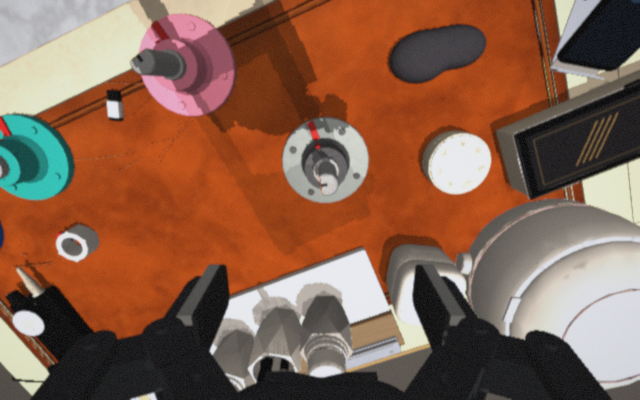

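The grey stand is at about (325,160) with the red pointer at (314,130); shaft top at about (328,185). Zooming with an outline fit of the base.

Run:
```python
from h import *
from scipy.optimize import least_squares
c=cam("wrist"); im=cv2.imread("pics/d.png")
hsv=cv2.cvtColor(im,cv2.COLOR_BGR2HSV); 
m=(hsv[...,1]<110).astype(np.uint8); roi=np.zeros_like(m); cv2.circle(roi,(325,160),55,1,-1); m&=roi
m=cv2.morphologyEx(m,cv2.MORPH_CLOSE,np.ones((5,5)))
n,l,st,_=cv2.connectedComponentsWithStats(m); k=l[150,300] or 1+np.argmax(st[1:,4])
cnt=max(cv2.findContours((l==k).astype(np.uint8),0,1)[0],key=cv2.contourArea)[:,0]
# rim points on top plane z=12, keep those with radius ~52
P=np.array([atz(c,q,12)[:2] for q in cnt])
f=lambda v:np.hypot(*(P-v[:2]).T)-52
r=least_squares(f,[522,104],loss="soft_l1",f_scale=1); print("centre",r.x,np.median(abs(r.fun)),len(P))
C=r.x
red=((hsv[...,0]<8)|(hsv[...,0]>174))&(hsv[...,1]>190)&(hsv[...,2]>110)
roi[:]=0; cv2.circle(roi,(314,133),14,1,-1)
ys,xs=np.nonzero(red&(roi>0)); Q=np.array([atz(c,(x,y),15)[:2] for x,y in zip(xs,ys)])-C
print("red",len(Q),np.degrees(np.arctan2(*Q.mean(0)[::-1])),np.hypot(*Q.T).min(),np.hypot(*Q.T).max())
print("proj top",proj(c,[*C,105]),"base",proj(c,[*C,12]))
x0,y0=270,100; z=im[y0:y0+120,x0:x0+120].copy(); z=cv2.resize(z,None,fx=5,fy=5,interpolation=cv2.INTER_CUBIC)
def circ(Rr,h,col):
    for a in np.radians(np.arange(0,360,6)):
        p=(proj(c,[C[0]+Rr*np.cos(a),C[1]+Rr*np.sin(a),h])-[x0,y0])*5+2; cv2.circle(z,tuple(int(v) for v in p),1,col,-1)
circ(52,12,(0,255,0));circ(11,105,(255,0,0))
cv2.imwrite("pics/e.png",z)
```

```text
centre [523.53962619 107.25007008] 0.4651938833445044 243
red 36 178.8883761528788 20.7706433693167 48.917623604677026
proj top [326.39073608 183.53013213] base [325.03810523 161.47368212]
```

View pics/e.png

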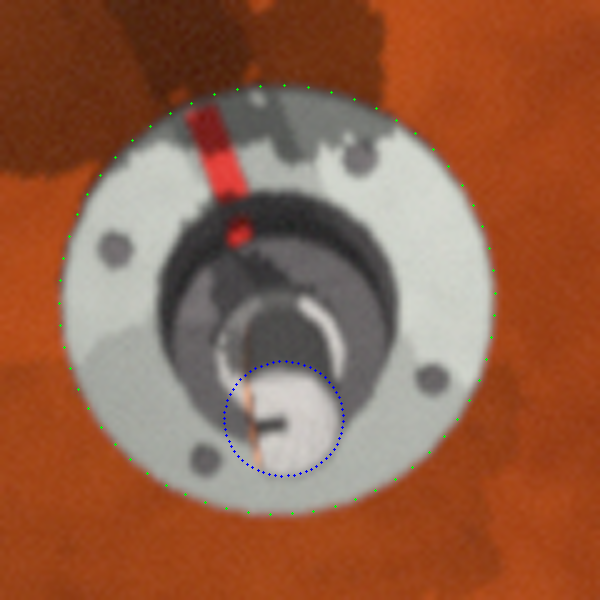

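The base ring fits well. The flat is on the image left: the black line runs from zoom (284,424) to (250,428), and the pointer bar from (203,110) to (233,197).

Run:
```python
from h import *
c=cam("wrist"); C=np.array([523.5,107.3])
g=lambda u,v,h:atz(c,(270+(u-2)/5,100+(v-2)/5),h)[:2]
az=lambda d:np.degrees(np.arctan2(d[1],d[0]))
o=g(203,110,15);i=g(233,197,15); print("ptr outer",o,np.hypot(*(o-C)),az(o-C),"bar",az(o-i))
l=g(239,233,43); print("line",az(l-C),np.hypot(*(l-C)))
a=g(284,424,105);b=g(250,428,105); print(a,"black line",az(b-a), "edge normal",az(g(244,378,105)-g(260,462,105))+90, "to",az(b-C))
C2=np.array(C)
# red mask incl. shadowed
im=cv2.imread("pics/d.png").astype(int)
red=(im[...,2]>2.2*im[...,1])&(im[...,2]>2.2*im[...,0])&(im[...,0]>.8*im[...,1])
roi=np.zeros(red.shape,np.uint8); cv2.circle(roi,(314,132),13,1,-1)
ys,xs=np.nonzero(red&(roi>0)); Q=np.array([atz(c,(x,y),15)[:2] for x,y in zip(xs,ys)]); print(len(Q),az(Q.mean(0)-C),np.hypot(*(Q-C).T).max())
plan([*C,200],az(b-a)-180); plan([*C,200],az(b-a))
```

```text
ptr outer [473.70600102 109.21789415] 49.830920647077114 177.79425331305367 bar 176.5393718467725
line 178.0666589491815 25.229525448716018
[524.31951212 106.94397837] black line -105.36418986545286 edge normal 257.98177344640465 to -97.57025678616081
112 178.60778445310302 50.15323310767236
dp [0.0011 0.0287 0.2565] ang [ 0.      0.     -0.0384]
dp [0.0011 0.0287 0.2565] ang [ 0.     -0.      0.9616]
```

Request:
step_arm([
  {"dp": [0,0.029,0.1],"angular": [0,0,-0.026],"fingers": 0},
  {"dp": [0,0.029,0.25],"angular": [0,0,-0.052],"fingers": 0},
  {"dp": [0,0.029,0.4],"angular": [0,0,-0.052],"fingers": 0.2},
  {"dp": [0,0.029,0.55],"angular": [0,0,-0.052],"fingers": 0.4},
  {"dp": [0,0.029,0.7],"angular": [0,0,-0.052],"fingers": 0.4},
  {"dp": [0,0.029,0.82],"angular": [0,0,-0.052],"fingers": 0.4},
  {"dp": [0,0.029,0.9],"angular": [0,0,-0.052],"fingers": 0.4},
  {"dp": [0,0.029,0.9],"angular": [0,0,-0.052],"fingers": 0.4},
], newtons=30)

```text
time: 5.6
tool_pos: [522.8, 107.1, 70.1]
tcp_rot: [-180.0, -0.1, 167.1]
ft_force: [-0.1, -0.7, 0.5]
finger_gap: 51.3
grip_force: 0.0
```

Request:
step_arm([
  {"dp": [0,0,0],"angular": [0,0,0],"fingers": 0.6},
  {"dp": [0,0,0],"angular": [0,0,0],"fingers": 0.7},
  {"dp": [0,0,0],"angular": [0,0,0],"fingers": 0.8},
  {"dp": [0,0,0],"angular": [0,0,0],"fingers": 0.9},
  {"dp": [0,0,0],"angular": [0,0,0],"fingers": 1},
  {"dp": [0,0,0],"angular": [0,0,0],"fingers": 1},
  {"dp": [0,0,0],"angular": [0,0,0],"fingers": 1},
  {"dp": [0,0,0],"angular": [0,0,0],"fingers": 1},
])

```text
time: 6.6
tool_pos: [524.9, 108.7, 72.8]
tcp_rot: [179.8, 0.1, 167.1]
ft_force: [1.4, 7.1, 2.0]
finger_gap: 16.7
grip_force: 29.4
```

Run:
```python
from h import *
did([0,.029,.9],[0,0,-.052])
s=sense();print(s["wrist_torque"],s["grip_force"]); p,R=load(); print(R.as_euler("xyz",degrees=True))
plan(p,-2)
c=cam("wrist"); im=snapshot("wrist")[90:400,160:500]
cv2.imwrite("pics/f.png",cv2.resize(im,None,fx=1.8,fy=1.8))
```

```text
cmd [523.7 107.3  71.3] meas [524.9 108.7  72.8] [1.7984e+02 1.4000e-01 1.6710e+02] t 6.6 gap 16.7 [1.4 7.1 2. ]
[ 0.92465378 -0.17323603 -0.03839029] 29.42771726899082
[180.      0.    167.084]
dp [0. 0. 0.] ang [ 0.     -0.      0.4394]
```

View pics/f.png

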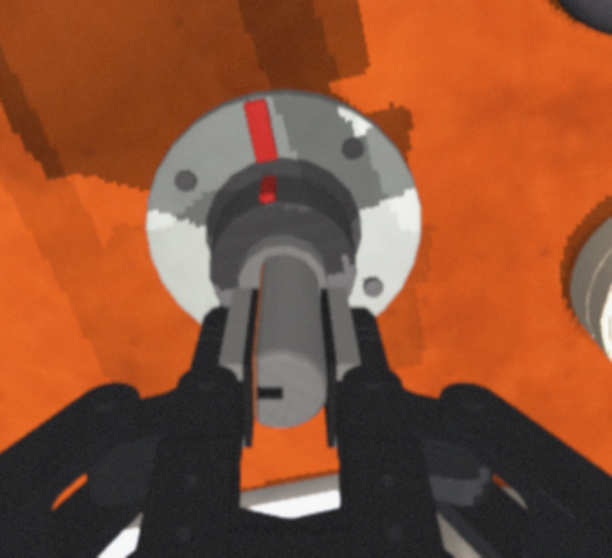

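Request:
step_arm([
  {"dp": [0,0,0],"angular": [0,0,0.05],"fingers": 1},
  {"dp": [-0.002,0,0],"angular": [0,0,0.1],"fingers": 1},
  {"dp": [-0.004,0,0],"angular": [0,0,0.15],"fingers": 1},
  {"dp": [-0.006,0,0],"angular": [0,0,0.2],"fingers": 1},
  {"dp": [-0.007,0,0],"angular": [0,0,0.25],"fingers": 1},
  {"dp": [-0.009,0,0],"angular": [0,0,0.3],"fingers": 1},
  {"dp": [-0.011,0,0],"angular": [0,0,0.35],"fingers": 1},
  {"dp": [-0.013,0,0],"angular": [0,0,0.4],"fingers": 1},
])

```text
time: 7.65
tool_pos: [526.7, 106.9, 72.7]
tcp_rot: [179.9, -0.0, 94.8]
ft_force: [-4.5, -1.2, 7.0]
finger_gap: 17.0
grip_force: 31.2
```

Request:
step_arm([
  {"dp": [0,0,0],"angular": [0,0,0.02],"fingers": 1},
  {"dp": [0,0,0],"angular": [0,0,0.04],"fingers": 1},
  {"dp": [0,0,0],"angular": [0,0,0.04],"fingers": 1},
  {"dp": [0,0,0],"angular": [0,0,0.04],"fingers": 1},
  {"dp": [0,0,0],"angular": [0,0,0.04],"fingers": 1},
  {"dp": [0,0,0],"angular": [0,0,0.04],"fingers": 1},
  {"dp": [0,0,0],"angular": [0,0,0.04],"fingers": 1},
  {"dp": [0,0,0],"angular": [0,0,0.04],"fingers": 1},
])

```text
time: 8.65
tool_pos: [526.8, 106.7, 72.7]
tcp_rot: [179.9, 0.0, 87.9]
ft_force: [-3.4, -1.1, 6.8]
finger_gap: 17.0
grip_force: 31.1
```

Run:
```python
from h import *
did([-.013,0,0],[0,0,.44])
s=sense();print(s["wrist_torque"],s["grip_force"])
c=cam("wrist"); im=snapshot("wrist")[60:400,140:540]
cv2.imwrite("pics/g.png",cv2.resize(im,None,fx=1.75,fy=1.75))
print([ (round(r["conf"],2),np.round(r["at"]),atz(c,r["at"],15)) for r in pinpoint("wrist","pointer")])
```

```text
cmd [526.3 106.7  71.3] meas [526.8 106.7  72.7] [179.94   0.    87.89] t 8.65 gap 17.0 [-3.4 -1.1  6.8]
[-0.19362631  0.64406857 -0.0650493 ] 31.10278892068891
[(0.82, array([242., 219.]), array([473.79614039, 110.45176301,  15.        ])), (0.71, array([ 65., 357.]), array([321.80385564,  -1.2332439 ,  15.        ]))]
```

View pics/g.png

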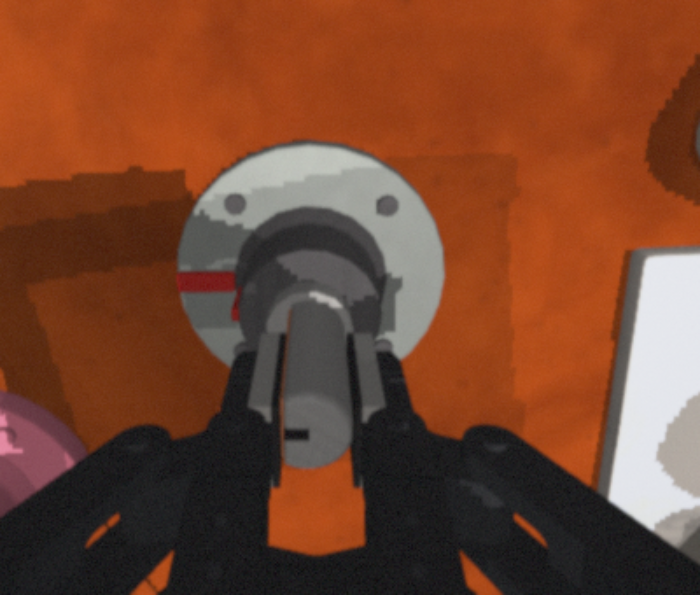

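The flat faces left, close to the pointer bar (crop (178–235,282)). One check of the bar's azimuth in this closer picture.

Run:
```python
from h import *
from scipy.optimize import least_squares
c=cam("wrist"); im=snapshot("wrist"); hsv=cv2.cvtColor(im,cv2.COLOR_BGR2HSV); b=im.astype(int)
C0=np.array([524,107.])
yy,xx=np.mgrid[:400,:640]
W=np.array([[atz(c,(x,y),12)[:2] for x in range(200,440)] for y in range(110,290)]); 
rr=np.hypot(*(W-C0).transpose(2,0,1))
# rim: saturation edge along rays
P=[]
for a in np.radians(np.arange(-60,240,3)+0.0):
    prof=[];rs=np.arange(44,60,.25)
    for q in rs:
        u,v=proj(c,[C0[0]+q*np.cos(a),C0[1]+q*np.sin(a),12]); prof.append(cv2.getRectSubPix(hsv[...,1].astype(np.float32),(1,1),(u,v))[0,0] if v<265 else np.nan)
    prof=np.array(prof)
    if np.isnan(prof).any() or prof[-1]-prof[0]<60: continue
    k=np.argmax(prof>(prof[0]+prof[-1])/2); P.append(C0+rs[k]*np.array([np.cos(a),np.sin(a)]))
P=np.array(P); r=least_squares(lambda v:np.hypot(*(P-v[:2]).T)-52,C0,loss="soft_l1"); C=r.x; print("C",C,len(P),np.median(abs(r.fun)))
red=(b[...,2]>3*b[...,1])&(abs(b[...,0]-b[...,1])<25)&(xx>238)&(xx<276)&(yy>205)&(yy<235)
ys,xs=np.nonzero(red); Q=np.array([atz(c,(x,y),15)[:2] for x,y in zip(xs,ys)])
d=np.hypot(*(Q-C).T); Q=Q[(d>30)&(d<49)]; m=Q.mean(0)
print(len(Q),d.min(),d.max(),"az mean",np.degrees(np.arctan2(*(m-C)[::-1]))%360)
vx,vy,_,_=cv2.fitLine(Q.astype(np.float32),2,0,.01,.01).ravel(); print("dir",np.degrees(np.arctan2(vy,vx))%180, "y range",Q[:,1].min(),Q[:,1].max())
```

```text
C [524.00720079 108.10477995] 81 0.24540784724483444
286 29.284451832921047 50.997362695592244 az mean 179.02131234903152
dir 176.08478 y range 98.5947216324886 112.46175855327071
```

Run:
```python
from h import *
c=cam("wrist"); im=snapshot("wrist"); b=im.astype(int); C=np.array([524.,108.1])
for x in range(240,278,3):
    col=b[200:245,x]; m=(col[:,2]>2.6*col[:,1])&(abs(col[:,0]-col[:,1])<25); ys=np.nonzero(m)[0]+200
    if len(ys):
        q=atz(c,(x,np.median(ys)),15)[:2]; print(x,ys.min(),ys.max(),len(ys),q.round(1),round(np.degrees(np.arctan2(*(q-C)[::-1]))%360,2))
```

```text
240 216 222 3 [472.8 110.4] 177.41
243 216 225 10 [474.7 109.3] 178.65
246 216 225 10 [476.7 109.2] 178.68
249 216 225 10 [478.7 109.1] 178.72
252 216 225 10 [480.7 109. ] 178.77
255 216 225 10 [482.7 109. ] 178.81
258 216 225 10 [484.7 108.9] 178.86
261 216 225 10 [486.7 108.8] 178.92
264 216 225 10 [488.7 108.7] 178.98
267 216 225 10 [490.7 108.6] 179.06
270 216 225 10 [492.7 108.6] 179.14
273 216 241 15 [494.5 106.7] 182.74
276 225 229 5 [496.3 103.7] 189.01
```

Request:
step_arm([
  {"dp": [0,0,0],"angular": [0,0,0],"fingers": 0.5},
  {"dp": [0,0,0],"angular": [0,0,0],"fingers": 0.2},
  {"dp": [0,0,0],"angular": [0,0,0],"fingers": 0},
  {"dp": [0,0,0],"angular": [0,0,0],"fingers": 0},
  {"dp": [0,0,-0.15],"angular": [0,0,0],"fingers": 0},
  {"dp": [0,0,-0.35],"angular": [0,0,0],"fingers": 0},
  {"dp": [0,0,-0.55],"angular": [0,0,0],"fingers": 0},
  {"dp": [0,0,-0.75],"angular": [0,0,0],"fingers": 0},
])

```text
time: 9.85
tool_pos: [526.1, 106.7, 222.5]
tcp_rot: [-180.0, 0.0, 87.9]
ft_force: [1.1, 0.8, 0.1]
finger_gap: 85.4
grip_force: 0.0
```

Request:
step_arm([
  {"dp": [-0.1,0,0],"angular": [0,0,0.04],"fingers": 0},
  {"dp": [-0.25,-0.01,0],"angular": [0,0,0.08],"fingers": 0},
  {"dp": [-0.4,-0.02,0],"angular": [0,0,0.12],"fingers": 0},
  {"dp": [-0.55,-0.02,0],"angular": [0,0,0.16],"fingers": 0},
  {"dp": [-0.7,-0.02,0],"angular": [0,0,0.2],"fingers": 0},
  {"dp": [-0.8,-0.02,0],"angular": [0,0,0.2],"fingers": 0},
  {"dp": [-0.9,-0.02,0],"angular": [0,0,0.2],"fingers": 0},
  {"dp": [-0.9,-0.02,0],"angular": [0,0,0.2],"fingers": 0},
])

```text
time: 10.85
tool_pos: [515.5, -74.1, 221.2]
tcp_rot: [180.0, 0.0, 51.8]
ft_force: [-0.5, 0.0, 0.2]
finger_gap: 85.4
grip_force: 0.0
```

Run:
```python
from h import *
did([-.9,-.02,-.75],[0,0,.2])
plan([505,-232,200],-61)
```

```text
cmd [515.6 -73.  221.3] meas [515.5 -74.1 221.2] [1.800e+02 1.000e-02 5.177e+01] t 10.85 gap 85.4 [-0.5  0.   0.2]
dp [-0.6581  0.4488  0.1065] ang [-0.     -0.      0.1271]
```

Request:
step_arm([
  {"dp": [-0.1,0.07,0.01],"angular": [0,0,0.03],"fingers": 0},
  {"dp": [-0.22,0.15,0.03],"angular": [0,0,0.06],"fingers": 0},
  {"dp": [-0.36,0.25,0.05],"angular": [0,0,0.1],"fingers": 0},
  {"dp": [-0.5,0.35,0.08],"angular": [0,0,0.127],"fingers": 0},
  {"dp": [-0.62,0.42,0.1],"angular": [0,0,0.127],"fingers": 0},
  {"dp": [-0.66,0.45,0.1],"angular": [0,0,0.127],"fingers": 0},
  {"dp": [-0.66,0.45,0.1],"angular": [0,0,0.127],"fingers": 0},
  {"dp": [-0.66,0.45,0.1],"angular": [0,0,0.127],"fingers": 0},
])

```text
time: 11.85
tool_pos: [505.4, -231.4, 201.5]
tcp_rot: [-180.0, -0.0, 29.1]
ft_force: [1.1, 0.5, -0.5]
finger_gap: 85.3
grip_force: 0.0
```

Run:
```python
from h import *
did([-.66,.45,.1],[0,0,.127])
c=cam("wrist"); im=snapshot("wrist")
for k,z in dict(collar=0,screw=12).items():
    for r in pinpoint("wrist",k)[:2]: print(k,round(r["conf"],2),np.round(r["at"],1),np.round(atz(c,r["at"],z),1))
u,v=[int(q) for q in proj(c,[505,-232,12])]; print(u,v)
u0,v0=max(u-70,0),max(v-70,0)
z=cv2.resize(im[v0:v0+140,u0:u0+140],None,fx=4,fy=4,interpolation=cv2.INTER_CUBIC); print(u0,v0)
for r in masks_of("wrist","collar")[:1]:
    m=r["pixels"].astype(np.uint8); print(r["conf"],r["at"],m.sum()); np.save("m.npy",m)
cv2.imwrite("pics/i.png",z); cv2.imwrite("pics/iraw.png",im)
```

```text
cmd [ 505.  -232.4  201.3] meas [ 505.4 -231.4  201.5] [-1.800e+02 -3.000e-02  2.908e+01] t 11.85 gap 85.3 [ 1.1  0.5 -0.5]
collar 0.82 [318.5 172.6] [ 499.9 -230.8    0. ]
screw 0.86 [321.3 199.6] [ 477.9 -246.6   12. ]
321 171
251 101
0.58 [320.7, 183.4] 1024
```

View pics/i.png

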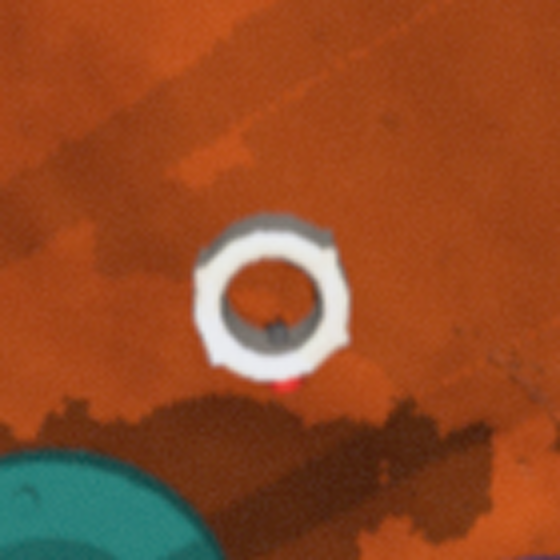

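The collar's top ring is centred at crop (272,305), red screw at (286,384), grip flats left and right, slightly tilted. Fitting centre and angle from the white top face.

```bash
cat > fitc.py <<'E'
from h import *
from scipy.optimize import least_squares
def fit(c,im,x0,h=24):
    hsv=cv2.cvtColor(im,cv2.COLOR_BGR2HSV)
    m=((hsv[...,1]<70)&(hsv[...,2]>165)).astype(np.uint8)
    p=proj(c,[x0[0],x0[1],h]); roi=np.zeros_like(m); cv2.circle(roi,(int(p[0]),int(p[1])),32,1,-1); m&=roi
    m=cv2.morphologyEx(m,cv2.MORPH_CLOSE,np.ones((3,3)))
    cs=cv2.findContours(m,cv2.RETR_CCOMP,1)
    cs,hi=cs[0],cs[1][0]; o=max(range(len(cs)),key=lambda i:cv2.contourArea(cs[i])); inn=max([i for i in range(len(cs)) if hi[i][3]==o],key=lambda i:cv2.contourArea(cs[i]))
    W=lambda q:np.array([atz(c,v,h)[:2] for v in q[:,0]])
    O,I=W(cs[o]),W(cs[inn])
    def f(v):
        cx,cy,a,e=v; d=O-[cx,cy]; R=np.array([[np.cos(a),np.sin(a)],[-np.sin(a),np.cos(a)]]); l=d@R.T
        s=np.maximum(np.hypot(*l.T)-20,abs(l[:,1])-18)
        return np.r_[s+e,np.hypot(*(I-[cx,cy]).T)-13-e]
    best=min((least_squares(f,[*x0[:2],np.radians(a),0],loss="soft_l1",f_scale=.5) for a in range(-60,120,10)),key=lambda r:r.cost)
    return best.x,best.cost,len(O),len(I)
E
python3 - <<'E'
from fitc import *
c=cam("wrist"); im=cv2.imread("pics/iraw.png")
x,cost,a,b=fit(c,im,[502,-231]); print(x[:2],np.degrees(x[2]),x[3],cost,a,b)
s=atz(c,(251+286/4,101+384/4),12)[:2]; d=x[:2]-s; print("screw az->yaw",np.degrees(np.arctan2(d[1],d[0])),np.hypot(*d))
t=atz(c,(251+278/4,101+330/4),12)[:2]; d=x[:2]-t; print("tip yaw",np.degrees(np.arctan2(d[1],d[0])),np.hypot(*d))
E
```

```text
[ 501.17566279 -230.59967777] -60.5396428529726 0.27069975545317676 24.416118818171114 113 72
screw az->yaw 38.45307306540927 25.83275671052625
tip yaw 40.41069929826647 10.538501691077736
```

Run:
```python
from fitc import *
c=cam("wrist"); im=cv2.imread("pics/iraw.png"); hsv=cv2.cvtColor(im,cv2.COLOR_BGR2HSV)
m=(hsv[...,1]<70)&(hsv[...,2]>165)
C=np.array([501.2,-230.6])
ys,xs=np.nonzero(m[140:210,290:350]); P=np.array([atz(c,(x+290,y+140),24)[:2] for x,y in zip(xs,ys)]); P=P[np.hypot(*(P-C).T)<25]
for a in range(0,180,6):
    n=np.array([-np.sin(np.radians(a)),np.cos(np.radians(a))]); s=P@n; print(a,round(s.max()-s.min(),1),round((s.max()+s.min())/2-C@n,1),end=" | ")
```

```text
0 42.1 -0.2 | 6 42.0 -0.2 | 12 41.5 -0.2 | 18 40.5 -0.2 | 24 39.5 -0.0 | 30 38.7 0.5 | 36 39.1 0.3 | 42 39.1 0.0 | 48 39.2 0.1 | 54 40.6 -0.0 | 60 41.7 -0.1 | 66 42.3 -0.1 | 72 42.5 -0.1 | 78 42.3 -0.1 | 84 41.7 -0.1 | 90 40.6 -0.0 | 96 39.3 0.1 | 102 39.2 0.1 | 108 39.1 0.2 | 114 38.6 0.2 | 120 38.0 0.3 | 126 38.7 0.2 | 132 39.0 0.1 | 138 39.1 0.1 | 144 39.3 0.1 | 150 39.3 0.0 | 156 39.1 -0.0 | 162 39.5 0.2 | 168 40.8 0.2 | 174 41.7 0.2 |
```

Request:
step_arm([
  {"dp": [-0.012,-0.017,0.1],"angular": [0,0,-0.03],"fingers": 0},
  {"dp": [-0.012,-0.017,0.25],"angular": [0,0,-0.055],"fingers": 0.1},
  {"dp": [-0.012,-0.017,0.4],"angular": [0,0,-0.055],"fingers": 0.3},
  {"dp": [-0.012,-0.017,0.55],"angular": [0,0,-0.055],"fingers": 0.3},
  {"dp": [-0.012,-0.017,0.7],"angular": [0,0,-0.055],"fingers": 0.3},
  {"dp": [-0.012,-0.017,0.8],"angular": [0,0,-0.055],"fingers": 0.3},
  {"dp": [-0.012,-0.017,0.85],"angular": [0,0,-0.055],"fingers": 0.3},
  {"dp": [-0.012,-0.017,0.85],"angular": [0,0,-0.055],"fingers": 0.3},
])

```text
time: 13.05
tool_pos: [500.9, -230.3, 30.9]
tcp_rot: [-179.9, 0.0, 38.9]
ft_force: [0.6, -0.4, -0.2]
finger_gap: 59.5
grip_force: 0.0
```

Run:
```python
from h import *
did([-.012,-.017,.85],[0,0,-.055])
c=cam("wrist"); im=snapshot("wrist"); cv2.imwrite("pics/j.png",cv2.resize(im[120:400,180:480],None,fx=2,fy=2,interpolation=cv2.INTER_CUBIC))
print(proj(c,[501.2,-230.6,24]))
```

```text
cmd [ 501.2 -230.6   31.3] meas [ 500.9 -230.3   30.9] [-1.7995e+02  2.0000e-02  3.8940e+01] t 13.05 gap 59.5 [ 0.6 -0.4 -0.2]
[322.83618859 258.77524463]
```

View pics/j.png

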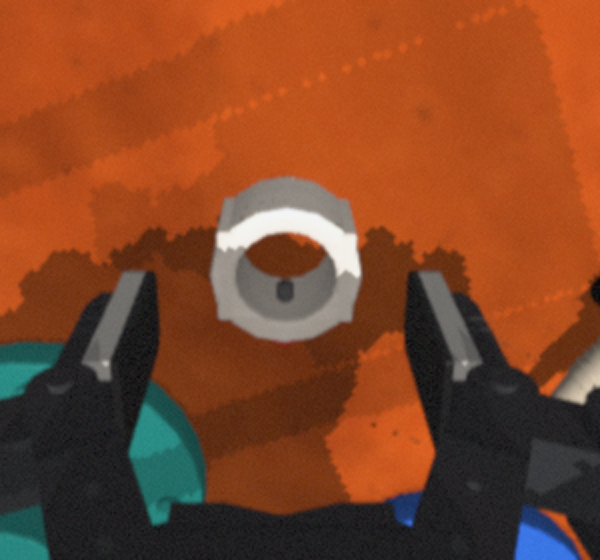

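The collar sits squarely between the open fingers, flats parallel to the pads (crop centre (286,275), as predicted). Lower and close.

Request:
step_arm([
  {"dp": [0,0,0.05],"angular": [0,0,0],"fingers": 0.3},
  {"dp": [0,0,0.1],"angular": [0,0,0],"fingers": 0.3},
  {"dp": [0,0,0.14],"angular": [0,0,0],"fingers": 0.3},
  {"dp": [0,0,0.14],"angular": [0,0,0],"fingers": 0.3},
  {"dp": [0,0,0.14],"angular": [0,0,0],"fingers": 0.4},
  {"dp": [0,0,0.14],"angular": [0,0,0],"fingers": 0.5},
  {"dp": [0,0,0.14],"angular": [0,0,0],"fingers": 0.7},
  {"dp": [0,0,0.14],"angular": [0,0,0],"fingers": 1},
], newtons=40)

```text
time: 14.1
tool_pos: [501.7, -230.9, 4.0]
tcp_rot: [179.9, -0.0, 38.9]
ft_force: [-1.7, 1.8, 5.3]
finger_gap: 38.6
grip_force: 40.4
```

Request:
step_arm([
  {"dp": [0,0,0],"angular": [0,0,0],"fingers": 1},
  {"dp": [0,0,0],"angular": [0,0,0],"fingers": 1},
  {"dp": [0,0,0],"angular": [0,0,0],"fingers": 1},
  {"dp": [0,0,0],"angular": [0,0,0],"fingers": 1},
  {"dp": [0,0,0],"angular": [0,0,0],"fingers": 1},
  {"dp": [0,0,0],"angular": [0,0,0],"fingers": 1},
  {"dp": [0,0,0],"angular": [0,0,0],"fingers": 1},
  {"dp": [0,0,0],"angular": [0,0,0],"fingers": 1},
])

```text
time: 15.1
tool_pos: [501.7, -230.9, 4.0]
tcp_rot: [179.9, -0.0, 38.9]
ft_force: [-1.2, 0.9, 5.9]
finger_gap: 38.6
grip_force: 40.4
```

Run:
```python
from h import *
did([0,0,.14]); s=sense(); print(s["grip_force"],s["wrist_torque"])
p,R=load(); print(p); plan([505,-150,180],-92);
```

```text
cmd [ 501.2 -230.6    3.3] meas [ 501.7 -230.9    4. ] [ 1.7994e+02 -2.0000e-02  3.8920e+01] t 15.1 gap 38.6 [-1.2  0.9  5.9]
40.35515874624252 [ 0.10944832  0.20453133 -0.00240173]
[ 501.20867664 -230.6286467     3.292     ]
dp [ 0.268  -0.3017 -0.8835] ang [-0.     -0.      0.2274]
```

Request:
step_arm([
  {"dp": [0,0,-0.04],"angular": [0,0,0],"fingers": 1},
  {"dp": [0,0,-0.14],"angular": [0,0,0],"fingers": 1},
  {"dp": [0,0,-0.3],"angular": [0,0,0.03],"fingers": 1},
  {"dp": [0.05,-0.05,-0.45],"angular": [0,0,0.07],"fingers": 1},
  {"dp": [0.1,-0.11,-0.6],"angular": [0,0,0.11],"fingers": 1},
  {"dp": [0.16,-0.18,-0.75],"angular": [0,0,0.15],"fingers": 1},
  {"dp": [0.22,-0.25,-0.88],"angular": [0,0,0.19],"fingers": 1},
  {"dp": [0.27,-0.3,-0.88],"angular": [0,0,0.2275],"fingers": 1},
])

```text
time: 16.1
tool_pos: [507.3, -150.0, 184.0]
tcp_rot: [179.9, -0.4, -2.2]
ft_force: [-0.5, -0.5, -2.2]
finger_gap: 39.0
grip_force: 40.4
```

Request:
step_arm([
  {"dp": [0.005,-0.08,0],"angular": [0,0,0],"fingers": 1},
  {"dp": [0.01,-0.18,0],"angular": [0,0,0],"fingers": 1},
  {"dp": [0.015,-0.3,0],"angular": [0,0,0],"fingers": 1},
  {"dp": [0.02,-0.42,0],"angular": [0,0,0],"fingers": 1},
  {"dp": [0.025,-0.54,0],"angular": [0,0,0],"fingers": 1},
  {"dp": [0.03,-0.66,0],"angular": [0,0,0],"fingers": 1},
  {"dp": [0.035,-0.78,0],"angular": [0,0,0],"fingers": 1},
  {"dp": [0.04,-0.9,0],"angular": [0,0,0],"fingers": 1},
])

```text
time: 17.1
tool_pos: [519.3, 31.1, 178.9]
tcp_rot: [-180.0, 0.1, -1.9]
ft_force: [-0.4, 0.3, -1.3]
finger_gap: 38.9
grip_force: 40.4
```

Run:
```python
from h import *
did([.27,-.3,-.88],[0,0,.2275]);did([.04,-.9,0]); s=sense(); print(s["grip_force"])
plan([524.5,106.5,150],-92);
```

```text
cmd [ 505.5 -150.   179.3] meas [519.3  31.1 178.9] [-1.7999e+02  7.0000e-02 -1.9000e+00] t 17.1 gap 38.9 [-0.4  0.3 -1.3]
cmd [519.9  29.6 179.3] meas [519.3  31.1 178.9] [-1.7999e+02  7.0000e-02 -1.9000e+00] t 17.1 gap 38.9 [-0.4  0.3 -1.3]
40.41861265897751
dp [ 0.0095 -0.3852  0.1465] ang [-0.     -0.     -0.0001]
```

Request:
step_arm([
  {"dp": [0,-0.06,0.02],"angular": [0,0,0],"fingers": 1},
  {"dp": [0.005,-0.16,0.06],"angular": [0,0,0],"fingers": 1},
  {"dp": [0.01,-0.26,0.1],"angular": [0,0,0],"fingers": 1},
  {"dp": [0.01,-0.34,0.13],"angular": [0,0,0],"fingers": 1},
  {"dp": [0.01,-0.385,0.145],"angular": [0,0,0],"fingers": 1},
  {"dp": [0.01,-0.385,0.145],"angular": [0,0,0],"fingers": 1},
  {"dp": [0.01,-0.385,0.145],"angular": [0,0,0],"fingers": 1},
  {"dp": [0.01,-0.385,0.145],"angular": [0,0,0],"fingers": 1},
])

```text
time: 18.1
tool_pos: [524.9, 105.9, 150.7]
tcp_rot: [180.0, -0.0, -2.1]
ft_force: [0.5, 0.1, -1.2]
finger_gap: 38.9
grip_force: 40.4
```

Run:
```python
from h import *
did([.01,-.385,.145])
c=cam("wrist"); im=snapshot("wrist"); cv2.imwrite("pics/kraw.png",im); np.save("kR.npy",np.c_[c[3],c[4]])
z0=cv2.resize(im[190:350,250:390],(560,640)[::1],interpolation=cv2.INTER_CUBIC)
z0=cv2.resize(im[210:360,260:390],(520,600),interpolation=cv2.INTER_CUBIC)
sc=cam("side"); si=snapshot("side"); u,v=[int(q) for q in proj(sc,[524,107,130])]; print(u,v, proj(c,[524.5,106.5,105]),proj(c,[524.5,106.5,170]))
z1=cv2.resize(si[v-100:v+100,u-46:u+46],(276,600),interpolation=cv2.INTER_CUBIC)
cv2.imwrite("pics/k.png",np.hstack([z0,z1]))
```

```text
cmd [524.6 106.5 150.3] meas [524.9 105.9 150.7] [ 1.80e+02 -3.00e-02 -2.06e+00] t 18.1 gap 38.9 [ 0.5  0.1 -1.2]
326 157 [320.63317352 227.90132389] [320.64361138 288.30005399]
```

View pics/k.png

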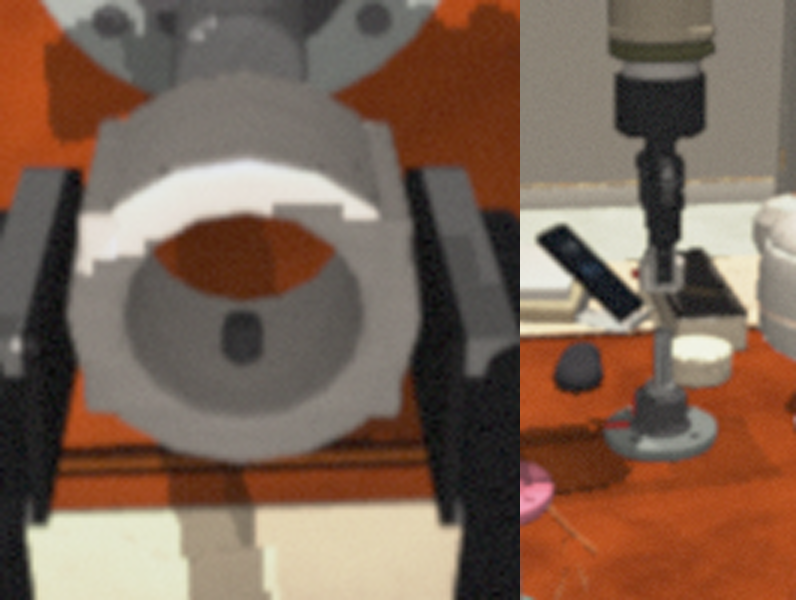

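The collar hangs straight in the fingers, flats parallel to the pads, screw tip towards the pointer side (242,337), bore centre at crop (243,316), where the tool's axis projects. Lowering carefully.

Request:
step_arm([
  {"dp": [0.003,0,0.05],"angular": [0,0,0],"fingers": 1},
  {"dp": [0.003,0,0.12],"angular": [0,0,0],"fingers": 1},
  {"dp": [0.003,0,0.18],"angular": [0,0,0],"fingers": 1},
  {"dp": [0.003,0,0.2],"angular": [0,0,0],"fingers": 1},
  {"dp": [0.003,0,0.21],"angular": [0,0,0],"fingers": 1},
  {"dp": [0.003,0,0.22],"angular": [0,0,0],"fingers": 1},
  {"dp": [0.003,0,0.23],"angular": [0,0,0],"fingers": 1},
  {"dp": [0.003,0,0.23],"angular": [0,0,0],"fingers": 1},
])

```text
time: 19.2
tool_pos: [525.2, 106.5, 104.4]
tcp_rot: [-180.0, -0.0, -2.0]
ft_force: [0.2, -0.6, -1.9]
finger_gap: 39.1
grip_force: 40.4
```

Request:
step_arm([
  {"dp": [0,0,0.01],"angular": [0,0,0],"fingers": 1},
  {"dp": [0,0,0.015],"angular": [0,0,0],"fingers": 1},
  {"dp": [0,0,0.02],"angular": [0,0,0],"fingers": 1},
  {"dp": [0,0,0.025],"angular": [0,0,0],"fingers": 1},
  {"dp": [0,0,0.03],"angular": [0,0,0],"fingers": 1},
  {"dp": [0,0,0.035],"angular": [0,0,0],"fingers": 1},
  {"dp": [0,0,0.04],"angular": [0,0,0],"fingers": 1},
  {"dp": [0,0,0.04],"angular": [0,0,0],"fingers": 1},
])

```text
time: 20.2
tool_pos: [525.1, 106.4, 96.1]
tcp_rot: [180.0, 0.0, -2.0]
ft_force: [0.3, -0.5, -0.2]
finger_gap: 38.6
grip_force: 40.4
```

Request:
step_arm([
  {"dp": [0,0,0.01],"angular": [0,0,0],"fingers": 1},
  {"dp": [0,0,0.02],"angular": [0,0,0],"fingers": 1},
  {"dp": [0,0,0.03],"angular": [0,0,0],"fingers": 1},
  {"dp": [0,0,0.04],"angular": [0,0,0],"fingers": 1},
  {"dp": [0,0,0.05],"angular": [0,0,0],"fingers": 1},
  {"dp": [0,0,0.056],"angular": [0,0,0],"fingers": 1},
  {"dp": [0,0,0.056],"angular": [0,0,0],"fingers": 1},
  {"dp": [0,0,0.056],"angular": [0,0,0],"fingers": 1},
])

```text
time: 21.2
tool_pos: [525.3, 106.4, 85.2]
tcp_rot: [-180.0, -0.0, -2.0]
ft_force: [-0.0, -0.6, -1.1]
finger_gap: 39.1
grip_force: 40.4
```

Run:
```python
from h import *
did([.003,0,.23]);did([0,0,.096])
s=sense();print(s["wrist_torque"],s["joint_pos"].round(0))
c=cam("wrist"); im=snapshot("wrist"); cv2.imwrite("pics/lraw.png",im)
for k in("collar","screw","shaft_top"):
    for r in pinpoint("wrist",k)[:2]: print(k,round(r["conf"],2),np.round(r["at"],1))
print("proj axis top",proj(c,[524.4,106.5,105]),proj(c,[524.4-11,106.5,105]),proj(c,[524.4+11,106.5,105]),proj(c,[524.4+20,106.5,105]),proj(c,[524.4-20,106.5,105]))
g=cv2.cvtColor(im,cv2.COLOR_BGR2GRAY)
sub=im[255:330,275:367]
# coarse gray map, every 2 px
for y in range(245,335,3): print(y,"".join("%4d"%g[y-1:y+2,x:x+3].mean() for x in range(272,370,4)))
```

```text
cmd [525.2 106.4 104.3] meas [525.3 106.4  85.2] [-1.80e+02 -1.00e-02 -2.03e+00] t 21.2 gap 39.1 [-0.  -0.6 -1.1]
cmd [525.2 106.4  85.1] meas [525.3 106.4  85.2] [-1.80e+02 -1.00e-02 -2.03e+00] t 21.2 gap 39.1 [-0.  -0.6 -1.1]
[ 0.007651   -0.00050579  0.01636059] [  6.   5. 104.  -0.  71.  98.]
collar 0.83 [322.5 264.1]
screw 0.94 [321.  323.5]
shaft_top 0.45 [132.6 283.8]
proj axis top [321.82930301 289.89027211] [322.68380861 310.52363953] [320.93080646 268.19467462] [320.1605277  249.59509535] [323.35244208 326.66883496]
245  105  59  59 111 115 114 118 121 123 122 122 121 120 119 118 117 115 113 108 104 114  99  63  70 109
248   97  54  56 113 115 117 119 122 122 124 127 134 127 130 122 117 116 113 108 106 113 109  68  67 107
251   92  47  61 117 116 118 121 128 154 174 195 212 222 211 190 163 140 107 110 101 109 113  61  64  97
254   95  35  75 118 117 120 136 192 227 231 231 231 230 230 231 228 222 174 117 105 108 117  50  53  97
257   91  29  81 118 120 140 209 232 230 229 228 228 227 227 227 228 228 227 191 120 106 118  60  38  96
260   81  26  99 121 157 220 231 230 229 22
[... 1881 characters left out ...]
30 130 129 127 124 121 125 128 130 130 129 127 121  93  90  71  38  23
317   21  70  62  66  67  88 120 129 130 131 133 134 133 133 133 131 130 127 116  83  69  69  70  45  23
320   22  82  63  65  65  62  73 112 129 130 130 131 132 130 130 129 126 103  75  68  70  69  69  52  24
323   24  95  72  65  61  61  61  56  81 100 117 125 126 121 114 104  88  71  69  71  70  69  69  59  21
326   33  96  76  62  62  61  59  50  50  53  59  67  71  62  65  69  70  70  69  71  70  69  70  64  23
329   45  99  76  63  63  62  60  50  50  52  52  52  51  52  60  68  70  70  69  71  69  70  68  66  23
332   57 101  80  63  63  62  61  51  50  51  51  51  51  50  61  65  69  70  69  67  67  63  64  57  28
```

```bash
python3 -c "
from bench import *
print(hand_in())"
```

```text
the job is handed in; nothing more can be done
None
```

The job is handed in: the shaft's flat faces the red pointer, and the collar is over the shaft with its screw on the flat. By the arm's measured height its top is about flush with the shaft end (roughly 0.2 mm above), and the fingers still hold it at 40 N.

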